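# Put the finished boring bit back in its graded index

### The arm

A 6-joint arm with a two-finger parallel gripper is mounted at the origin on the work surface. World frame = base frame: x ahead of the robot, y to its left, z up, the work surface at z = 0. Lengths are in m, angles in rad, forces in N, time in s.
With the tool pointing down it reaches from about 0.35 to 0.775 m from the base axis. Payload 5.5 kg.
Tool frame: the origin (TCP) lies midway between the tips of the shut fingers; the grasp point (between the pads) lies 19 mm behind it; z points along the fingers, y is the line along which they close (so a half turn about z gives the same grasp; the last joint's range is limited). The gripper opens to 85 mm and grips with 20 to 120 N. Pads are 22 mm wide; open, the fingers measure 114 mm over their backs; the gripper's body (76 mm by 85 mm) begins 54 mm behind the grasp point. The pads swing forward as they close: fully open they stand 13 mm farther back than shut.
Start: joints at [-1.319, 0.313, 0.046, 1.304, 0, 1.431], TCP at [0.22, -0.531, 0.231] pointing down, gripper open.
Joint ranges: [-2.76, 2.76], [-0.86, 1.69], [-1.03, 1.26], [-2.2, 2.34], [-1.47, 1.5], [-3.14, 3.14]. Speed limits (rad/s): [2.57, 2.57, 3.14, 3.14, 3.14, 3.14].

### API

Orientations are given as a unit quaternion [w, x, y, z].
In Python, from workcell import env gives the robot as it stands. The module is installed in compiled form; this text tells all that it offers.
- The arm moves only by the tool servo_tool, never from a script. Its argument "increments" is a list of rows, each an object of numbers: "grip": the closure, from 0 (fully open) to 1 (shut); "x", "y", "z": the shift along the tool's x, y, z in mm; "roll": the turn about the tool's z in degrees. In form: [{"grip": .., "x": .., "y": .., "z": .., "roll": ..}, ...]. A call has 1 to 5 rows; each row shifts and turns the commanded pose from where the row before left it, along the tool's axes as they then stand; what a row does not reach is not made up. A row lasts 1/12 s, in which the tool goes at most 41.7 mm and 7.16 degrees, less where a joint would pass 70% of its speed; a pose out of reach is approached as far as the arm can. A call is refused whole if a number of a shift passes 41.7 or a number of a turn 7.16, either way. A call with a gripper value outside its range is refused whole. The fingers move at their own pace and stop on an object; "grip_force" is the grip in N (left out, the last holds). Time passes only in rows, so rows that do not move let the fingers close. It gives the time, the measured TCP pose, the force, the opening and the grip force at its end, in the units of the state.
- env.get_state(): the state, without advancing time (a new reading comes with each control period).
- env.read_camera(name): name is "scene" or "side" or "wrist"; returns the picture (384x512x3 uint8, red, green, blue); there is no depth.
- env.get_calibration(name): a dict with "vertical_fov" (degrees; the focal length in pixels is half the picture's height over the tangent of half this angle, whatever the lens; pixels are square), "cx", "cy" (the principal point, pixels), "k1" (the pictures are not rectified: a ray, as slopes to the right and down, at radius r is drawn at 1 + k1 r^2 times it, then the intrinsics apply), "rvec" (rotation vector, rad) and "tvec" (3), from world to camera coordinates, as OpenCV has them; the wrist camera has in their place "tool_from_camera" (4x4, takes a point from camera to tool coordinates, whose origin is the TCP and whose axes are the flange's). Camera axes: x right, y down, z forward; pixel columns grow to the right and rows downward; lengths in m; the calibration is good to about 2 mm. A picture is of the moment at which its call begins: read the wrist's pose just before it. get_calibration takes no time and is no camera call.
- env.hand_in(): hands the job in; it is judged then, once.
The state is a dict: "clock": time; "joint_pos": joint angles; "qvel": joint speeds; "tau": joint torques, N m; "tcp_pos": TCP position; "orientation": TCP orientation; "wrist_force": force on the tool from outside, world axes, zero at the start; "ft_torque": the same for the moment, N m; "finger_gap": finger opening in m; "grip_force": force on a finger pad.
Only numpy, scipy, OpenCV 4.12 (cv2) and the standard library are available. Lean on these libraries where they do the work, as an engineer would, in place of code of your own. Each camera call takes 0.05 s, during which the arm holds its last target. There are 200 camera calls.

### The job

The boring bit standing in the round steel cup is finished with: put it back into the drill index, in the hole of the graded row that matches its diameter, upright and fully home with its stop collar down flat on the bar. The bar has shifted along its tray, so feel for the hole with light pressure rather than forcing the bit. Leave the other bit in its square wooden block and everything else on the bench where it is.

Things in the scene. Friction and masses are not known exactly. Their poses are not given: they have to be found in the camera images.
- index: The drill index, fixed: grey steel tray (66 x 256 mm, rim 18 mm high) holding a beech bar 56 x 184 mm whose flat top is 58 mm above the bench. Origin: centre of the tray's underside, on the bench; z up, y along the row, x across. A bit is home when its collar rests on the bar's top: its point is then 65.5 mm above the bench. Contact force of bit on index must stay below 40 N.
- row (a point): Nominal middle of the row of holes, on the bar's top; axes as the tray's. Five holes on the tray's centre line (x = 0) for 10, 13, 16, 19, 22 mm bits, nominally at y = +72, +36, 0, -36, -72 mm from here; each 1 mm wider than its bit, 50 mm deep. A bit fits its own hole or, wrongly and loosely, a larger one. A 10 mm bit fills the 10 mm hole, reaching 90 mm above the bench.
- bar_end (a point): Nominal place of the 10 mm hole, on the bar's top, fixed to the tray. The bar with all its holes is jammed 4 to 22 mm from its nominal place towards +y (this end), by a different amount each time; the poses given are the tray's and do not show it. So slide the bit's end lightly along the bar's top, on the centre line, until it drops into the hole. The bar does not move below 40 N.
- bit13_mid (a point): Flat-ended steel bit, about 90 g, end down, shank up: fluted body 13 mm diameter x 45 mm (1.5 mm chamfer), stop collar 30 mm diameter x 10 mm, then plain shank 12 mm diameter x 50 mm (grip here). Site on its axis at half height, 52.5 mm above the lower end; the shank runs 2.5 to 52.5 mm above it. z up. Belongs in the 13 mm hole. Stands in the cup or the block, the 19 mm bit in the other.
- bit19_mid (a point): Flat-ended steel bit, about 150 g, end down, shank up: fluted body 19 mm diameter x 45 mm (1.5 mm chamfer), stop collar 30 mm diameter x 10 mm, then plain shank 12 mm diameter x 50 mm (grip here). Site on its axis at half height, 52.5 mm above the lower end; the shank runs 2.5 to 52.5 mm above it. z up. Belongs in the 19 mm hole. Stands in the cup or the block, the 13 mm bit in the other.
- cup: Round steel cup fixed to the bench: foot 72 mm across and 5 mm high, tube 48 mm across, top 58 mm above the bench, bore 21 mm down to the foot. A bit hangs in it by its collar, lower end 13 mm above the bench. Origin: centre of the underside, on the bench; z up. The bit standing in it is the one to put away.
- block: Square wooden block 70 x 70 mm, 58 mm high, fixed to the bench, with one 21 mm hole in the middle of its top, 52 mm deep, in which the other bit hangs by its collar; that bit stays. Origin: centre of the underside, on the bench; z up.
- slice_a: Bystander: log slice, dark bark edge, 100 mm across, 22 thick. Origin: its underside. Leave it alone.
- slice_b: Bystander: log slice, dark bark edge, 84 mm across, 20 thick. Origin: its underside. Leave it alone.
- chuck_key: Bystander: steel T-shaped chuck key lying by the index, about 90 mm long, 18 mm high. Origin: its underside. Leave it alone.
- brush: Bystander: hand brush lying flat. Origin: its underside. Leave it alone.
- guide_block: Bystander: pale wooden block 60 x 110 x 45 mm with two holes (not part of the job). Origin: its underside. Leave it alone.
- glue: Bystander: white bottle 52 mm across, 130 mm tall. Origin: its underside. Leave it alone.

How it is judged:
By the outcome, as a careful person would: the job done as asked, in the order asked, and still so for the second after the job is handed in, with the robot touching nothing.
It also fails if it takes over 51 s, if anything falls off the work surface, if the arm or the gripper's body presses on something with over 40 N, if the wrist force passes 120 N, or if a joint passes its speed limit or range.

## Working session

There is one attempt and no reset: what is moved stays moved. The work goes in short steps, Python scripts to look and compute and a tool call to move; the robot and the scene stay as the last step left them, time stands still between calls to the robot, and variables do not carry over. Pictures are saved under pics/ and viewed, at most 10 in all, crops included, and the job is handed in when it is done.

Besides the shell and the picture viewer there is one more tool, called after "Emit:" as name([rows], argument=value, ...), one row to a line, values as JSON. servo_tool: Moves the arm, as the interface text tells. Its arguments: {"type":"object","properties":{"increments":{"type":"array"},"grip_force":{"type":"number"}},"required":["increments"]}

```bash
mkdir -p pics; cat > h.py <<'E'
import numpy as np, cv2
from workcell import env
from scipy.spatial.transform import Rotation as R
def ray(cam,u,v,st=None):
    c=env.get_calibration(cam); f=192/np.tan(np.radians(c['vertical_fov'])/2)
    K=np.array([[f,0,c['cx']],[0,f,c['cy']],[0,0,1]])
    p=cv2.undistortPoints(np.array([[[u,v]]],float),K,np.array([c['k1'],0,0,0,0.]))[0,0]
    d=np.array([p[0],p[1],1])
    if cam=='wrist':
        T=np.array(c['tool_from_camera']); q=st['orientation']; Rw=R.from_quat([q[1],q[2],q[3],q[0]]).as_matrix()
        return Rw@T[:3,3]+st['tcp_pos'], Rw@T[:3,:3]@d
    Rm=cv2.Rodrigues(np.array(c['rvec'],float))[0]; t=np.array(c['tvec'],float).ravel()
    return -Rm.T@t, Rm.T@d
def onz(cam,u,v,z,st=None):
    o,d=ray(cam,u,v,st); return o+d*(z-o[2])/d[2]
def tri(r1,r2):
    A=[];b=[]
    for o,d in(r1,r2):
        d=d/np.linalg.norm(d);P=np.eye(3)-np.outer(d,d);A.append(P);b.append(P@o)
    return np.linalg.lstsq(np.vstack(A),np.hstack(b),rcond=None)[0]
def snap(cam,name):
    im=env.read_camera(cam); cv2.imwrite(f'raw_{name}.png',im[:,:,::-1])
    cv2.imwrite(f'pics/{name}.png',cv2.resize(im[:,:,::-1],(800,600),interpolation=cv2.INTER_CUBIC)); return im
E
python3 - <<'E'
from h import *
snap('scene','s1');snap('side','d1');print(env.get_state())
for c in('scene','side','wrist'):print(env.get_calibration(c))
E
```

```text
{'clock': 0.1, 'joint_pos': array([-1.31862664e+00,  3.13938669e-01,  4.51343368e-02,  1.30359782e+00,
       -2.66112192e-05,  1.43116941e+00]), 'qvel': array([ 9.98424176e-04, -1.37850925e-03,  9.93433308e-04, -3.06373362e-05,
       -2.50821651e-04, -2.26751194e-03]), 'tau': array([ 3.31131450e-03, -4.81723022e+01,  2.99244708e+01,  1.26710784e-02,
       -8.87766396e-05, -1.29571628e-06]), 'tcp_pos': array([ 0.21942326, -0.53101663,  0.2305075 ]), 'orientation': array([-8.00893347e-04,  9.80872894e-01,  1.94647682e-01, -5.84417071e-05]), 'wrist_force': array([0.22836959, 0.11733865, 0.41703273]), 'ft_torque': array([-0.00044698, -0.00940265, -0.07016871]), 'grip_force': 0.0, 'finger_gap': 0.08499278439112876}
{'vertical_fov': 55.33080705889561, 'cx': 261.016129692331, 'cy': 189.82365023777345, 'k1': -0.03043069579439999, 'rvec': array([ 1.94054053,  1.19302865, -0.57722673]), 'tvec': array([-0.22596353, -0.28374839,  1.33864572])}
{'vertical_fov': 48.383717223811026, 'cx': 259.49948415946847, 'cy': 189.35838766360303, 'k1': -0.010596427186065759, 'rvec': array([ 0.8940059 , -2.39212434,  1.22011528]), 'tvec': array([0.41068949, 0.30490416, 0.79768192])}
{'vertical_fov': 69.36417082797581, 'cx': 259.1956351081617, 'cy': 192.01787416607291, 'k1': -0.005986442399021266, 'tool_from_camera': array([[-4.75688023e-04, -9.48319775e-01, -3.17315897e-01,
         8.13418226e-02],
       [ 9.99999476e-01, -1.63320517e-04, -1.01100418e-03,
         1.39015318e-03],
       [ 9.06931056e-04, -3.17316212e-01,  9.48319355e-01,
        -1.41720265e-01],
       [ 0.00000000e+00,  0.00000000e+00,  0.00000000e+00,
         1.00000000e+00]])}
```

View pics/s1.png

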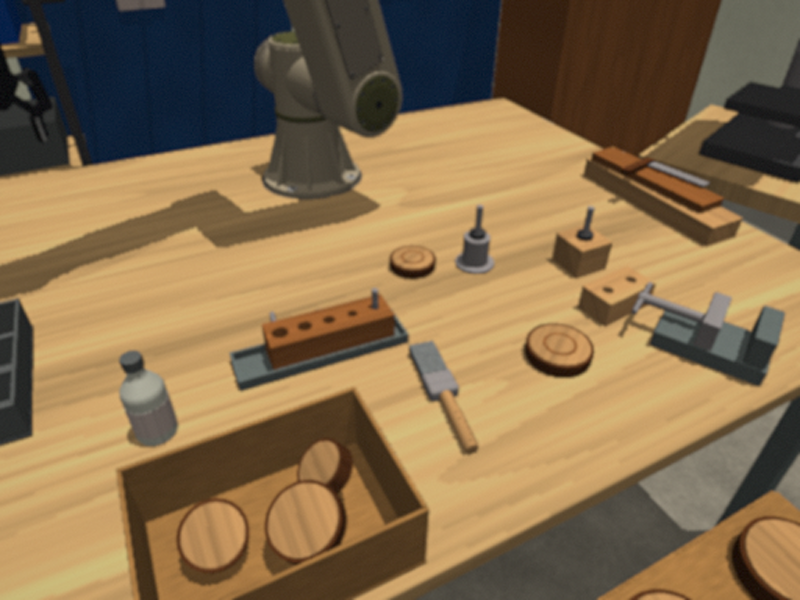

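View pics/d1.png

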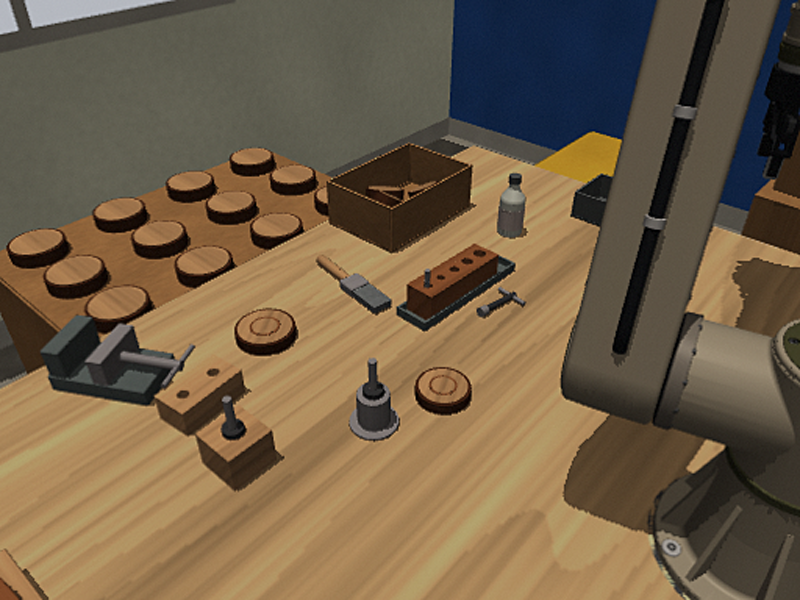

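Scene: cup bit shank top at (479,208), block bit at (589,210), index holes along (280,332)→(352,314), with the 10 mm bit at (375,292). Side: cup bit top at (373,361), index holes (480,254)…(441,276).

```bash
python3 - <<'E'
from h import *
k=1.5625
S=lambda u,v:ray('scene',u/k,v/k); D=lambda u,v:ray('side',u/k,v/k)
print('cup shank top',tri(S(479,208),D(373,361)))
print('10 bit top',tri(S(375,292),D(428,270)))
for n,p in dict(h22=(280,332),h19=(304.5,326),h16=(329,320),h13=(352,314)).items(): print(n,onz('scene',p[0]/k,p[1]/k,.058))
for n,p in dict(h22=(480,254),h19=(467,261),h16=(454,268),h13=(441,276)).items(): print(n,onz('side',p[0]/k,p[1]/k,.058))
for p in [(233,352),(239,384),(408,334),(393,310)]: print('tray s',onz('scene',p[0]/k,p[1]/k,.018))
for p in [(398,309),(421,327),(516,265)]: print('tray d',onz('side',p[0]/k,p[1]/k,.018 if p[0]!=421 else 0.0))
E
```

```text
cup shank top [0.48126309 0.14048555 0.11403973]
10 bit top [ 0.58920277 -0.10752236  0.08737851]
h22 [ 0.58266445 -0.2485018   0.058     ]
h19 [ 0.58526673 -0.21349593  0.058     ]
h16 [ 0.58794059 -0.17754166  0.058     ]
h13 [ 0.5897286  -0.14254592  0.058     ]
h22 [ 0.57739248 -0.24827207  0.058     ]
h19 [ 0.58126681 -0.21370635  0.058     ]
h16 [ 0.58502044 -0.18021784  0.058     ]
h13 [ 0.58674513 -0.14533431  0.058     ]
tray s [ 0.54830547 -0.31277253  0.018     ]
tray s [ 0.61561443 -0.32095159  0.018     ]
tray s [ 0.62432986 -0.06783603  0.018     ]
tray s [ 0.56196678 -0.06241521  0.018     ]
tray d [ 0.61506294 -0.06434829  0.018     ]
tray d [ 0.56775905 -0.06992656  0.        ]
tray d [ 0.53815823 -0.31503824  0.018     ]
```

```bash
cat >> h.py <<'E'
def plan(target,th_t=None,n=None):
    """rows (mm,deg, rounded) from the present pose to target xyz and heading of tool x (deg)"""
    st=env.get_state(); q=st['orientation']; Rw=R.from_quat([q[1],q[2],q[3],q[0]]).as_matrix()
    d=np.array(target)-st['tcp_pos']; th=np.degrees(np.arctan2(Rw[1,0],Rw[0,0]))
    r=0 if th_t is None else -(th_t-th)
    n=n or int(max(np.ceil(np.linalg.norm(d)*1e3/41),np.ceil(abs(r)/7.1)))
    print('pos',st['tcp_pos'].round(4),'th',round(th,2),'tilt',Rw[:,2].round(4),'d',(d*1e3).round(1),'roll',round(r,2),'clock',st['clock'])
    Rc=Rw.copy()
    for i in range(n):
        v=Rc.T@d*1e3/n
        print({'x':round(v[0],1),'y':round(v[1],1),'z':round(v[2],1),'roll':round(r/n,2)})
        Rc=Rc@R.from_euler('z',r/n,degrees=True).as_matrix()
E
python3 - <<'E'
from h import *
plan((.588,-.16,.235),86.5)
E
```

```text
pos [ 0.2194 -0.531   0.2305] th 22.45 tilt [-4.0e-04  1.5e-03 -1.0e+00] d [368.6 371.    4.5] roll -64.05 clock 0.1
{'x': np.float64(37.1), 'y': np.float64(-15.6), 'z': np.float64(-0.3), 'roll': np.float64(-4.93)}
{'x': np.float64(38.3), 'y': np.float64(-12.3), 'z': np.float64(-0.3), 'roll': np.float64(-4.93)}
{'x': np.float64(39.2), 'y': np.float64(-9.0), 'z': np.float64(-0.3), 'roll': np.float64(-4.93)}
{'x': np.float64(39.8), 'y': np.float64(-5.6), 'z': np.float64(-0.3), 'roll': np.float64(-4.93)}
{'x': np.float64(40.2), 'y': np.float64(-2.1), 'z': np.float64(-0.3), 'roll': np.float64(-4.93)}
{'x': np.float64(40.2), 'y': np.float64(1.3), 'z': np.float64(-0.3), 'roll': np.float64(-4.93)}
{'x': np.float64(39.9), 'y': np.float64(4.8), 'z': np.float64(-0.3), 'roll': np.float64(-4.93)}
{'x': np.float64(39.4), 'y': np.float64(8.2), 'z': np.float64(-0.3), 'roll': np.float64(-4.93)}
{'x': np.float64(38.5), 'y': np.float64(11.5), 'z': np.float64(-0.3), 'roll': np.float64(-4.93)}
{'x': np.float64(37.4), 'y': np.float64(14.8), 'z': np.float64(-0.3), 'roll': np.float64(-4.93)}
{'x': np.float64(36.0), 'y': np.float64(18.0), 'z': np.float64(-0.3), 'roll': np.float64(-4.93)}
{'x': np.float64(34.3), 'y': np.float64(21.0), 'z': np.float64(-0.3), 'roll': np.float64(-4.93)}
{'x': np.float64(32.4), 'y': np.float64(23.9), 'z': np.float64(-0.3), 'roll': np.float64(-4.93)}
```

Emit:
servo_tool([
  {"grip":0,"x":37,"y":-16,"z":0,"roll":-5},
  {"grip":0,"x":38,"y":-12,"z":0,"roll":-5},
  {"grip":0,"x":39,"y":-9,"z":0,"roll":-5},
  {"grip":0,"x":40,"y":-6,"z":0,"roll":-5},
  {"grip":0,"x":40,"y":-2,"z":0,"roll":-5},
])

```text
clock: 0.52
tcp_pos: [0.3609, -0.3866, 0.2309]
orientation: [-0.0, 0.915, 0.404, -0.0]
wrist_force: [0.6, -1.0, 0.6]
finger_gap: 0.0854
grip_force: 0.0
```

Emit:
servo_tool([
  {"grip":0,"x":40,"y":1,"z":0,"roll":-5},
  {"grip":0,"x":40,"y":5,"z":0,"roll":-5},
  {"grip":0,"x":39,"y":8,"z":0,"roll":-5},
  {"grip":0,"x":38,"y":12,"z":0,"roll":-5},
  {"grip":0,"x":37,"y":15,"z":0,"roll":-5},
])

```text
clock: 0.93
tcp_pos: [0.5012, -0.2439, 0.231]
orientation: [-0.0, 0.805, 0.593, -0.0]
wrist_force: [1.3, -1.3, -0.0]
finger_gap: 0.0853
grip_force: 0.0
```

Emit:
servo_tool([
  {"grip":0,"x":36,"y":18,"z":-1,"roll":-5},
  {"grip":0,"x":34,"y":21,"z":-1,"roll":-5},
  {"grip":0,"x":32,"y":24,"z":-1,"roll":-4},
  {"grip":0,"x":0,"y":0,"z":0},
  {"grip":0,"x":0,"y":0,"z":0},
])

```text
invalid input at $.increments[3]: expected keys grip, x, y, z, roll
```

```bash
python3 - <<'E'
from h import *
plan((.4815,.140,.235),86.5)
snap('wrist','w1')
E
```

```text
pos [ 0.5012 -0.2439  0.231 ] th 72.69 tilt [-5.e-04  2.e-04 -1.e+00] d [-19.7 383.9   4. ] roll -13.81 clock 0.9333
{'x': np.float64(36.1), 'y': np.float64(-13.3), 'z': np.float64(-0.4), 'roll': np.float64(-1.38)}
{'x': np.float64(36.4), 'y': np.float64(-12.4), 'z': np.float64(-0.4), 'roll': np.float64(-1.38)}
{'x': np.float64(36.7), 'y': np.float64(-11.5), 'z': np.float64(-0.4), 'roll': np.float64(-1.38)}
{'x': np.float64(36.9), 'y': np.float64(-10.7), 'z': np.float64(-0.4), 'roll': np.float64(-1.38)}
{'x': np.float64(37.2), 'y': np.float64(-9.8), 'z': np.float64(-0.4), 'roll': np.float64(-1.38)}
{'x': np.float64(37.4), 'y': np.float64(-8.9), 'z': np.float64(-0.4), 'roll': np.float64(-1.38)}
{'x': np.float64(37.6), 'y': np.float64(-8.0), 'z': np.float64(-0.4), 'roll': np.float64(-1.38)}
{'x': np.float64(37.8), 'y': np.float64(-7.1), 'z': np.float64(-0.4), 'roll': np.float64(-1.38)}
{'x': np.float64(37.9), 'y': np.float64(-6.1), 'z': np.float64(-0.4), 'roll': np.float64(-1.38)}
{'x': np.float64(38.1), 'y': np.float64(-5.2), 'z': np.float64(-0.4), 'roll': np.float64(-1.38)}
```

View pics/w1.png

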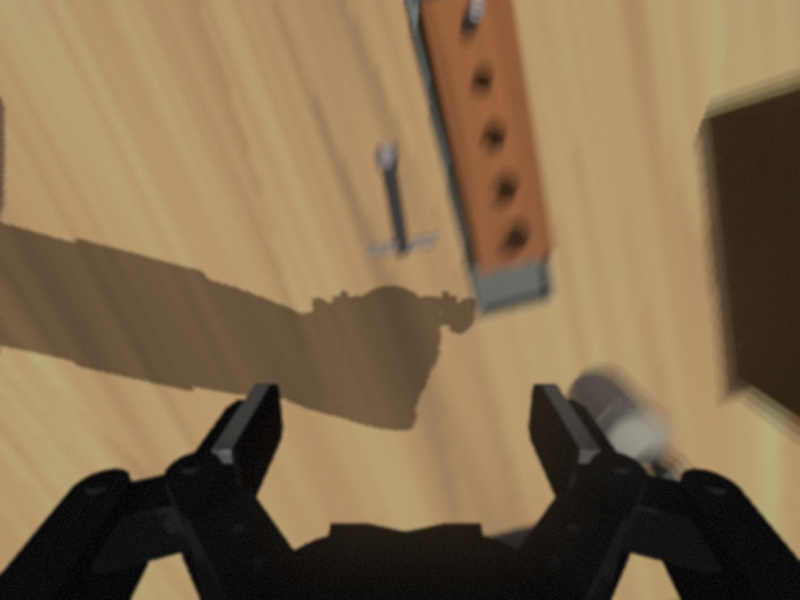

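The picture is motion-blurred because row 4 of the third call was refused. The holes are visible from (482,78) to (515,238). I'll finish the move.

Emit:
servo_tool([
  {"grip":0,"x":30,"y":21,"z":-1,"roll":-4.6},
  {"grip":0,"x":28,"y":23,"z":-1,"roll":-4.6},
  {"grip":0,"x":26,"y":25,"z":-1,"roll":-4.6},
  {"grip":0,"x":0,"y":0,"z":0,"roll":0},
  {"grip":0,"x":0,"y":0,"z":0,"roll":0},
])

```text
clock: 1.4
tcp_pos: [0.5873, -0.1779, 0.2333]
orientation: [-0.001, 0.729, 0.684, -0.0]
wrist_force: [-0.5, -0.7, -0.4]
finger_gap: 0.0853
grip_force: 0.0
```

```bash
python3 - <<'E'
from h import *
plan((.4815,.140,.235),86.5)
snap('wrist','w2')
E
```

```text
pos [ 0.5873 -0.1779  0.2333] th 86.39 tilt [-1.4e-03  3.0e-04 -1.0e+00] d [-105.8  317.9    1.7] roll -0.11 clock 1.4
{'x': np.float64(34.5), 'y': np.float64(-14.0), 'z': np.float64(-0.2), 'roll': np.float64(-0.01)}
{'x': np.float64(34.5), 'y': np.float64(-14.0), 'z': np.float64(-0.2), 'roll': np.float64(-0.01)}
{'x': np.float64(34.5), 'y': np.float64(-13.9), 'z': np.float64(-0.2), 'roll': np.float64(-0.01)}
{'x': np.float64(34.5), 'y': np.float64(-13.9), 'z': np.float64(-0.2), 'roll': np.float64(-0.01)}
{'x': np.float64(34.5), 'y': np.float64(-13.9), 'z': np.float64(-0.2), 'roll': np.float64(-0.01)}
{'x': np.float64(34.5), 'y': np.float64(-13.9), 'z': np.float64(-0.2), 'roll': np.float64(-0.01)}
{'x': np.float64(34.5), 'y': np.float64(-13.9), 'z': np.float64(-0.2), 'roll': np.float64(-0.01)}
{'x': np.float64(34.5), 'y': np.float64(-13.9), 'z': np.float64(-0.2), 'roll': np.float64(-0.01)}
{'x': np.float64(34.5), 'y': np.float64(-13.9), 'z': np.float64(-0.2), 'roll': np.float64(-0.01)}
```

View pics/w2.png

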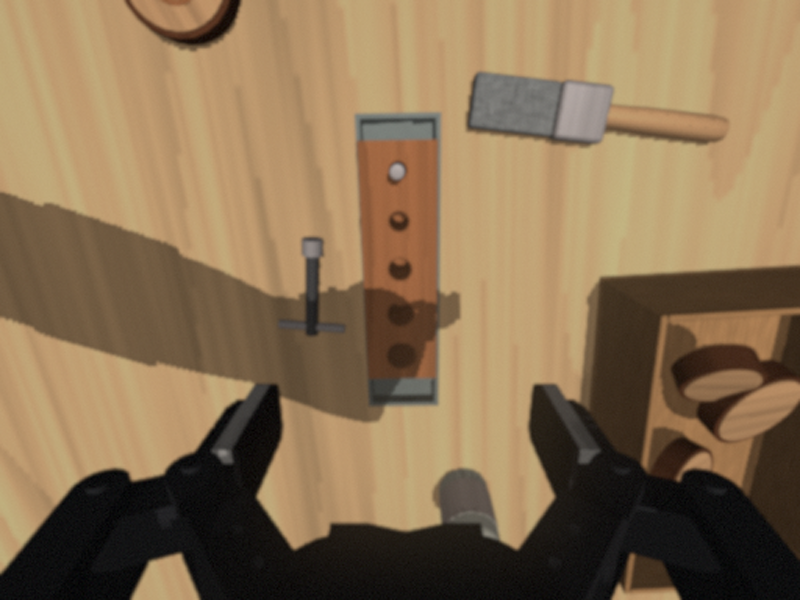

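Wrist view: the tray is nearly aligned, with the 10 mm bit at (397,172) and holes at (399,220), (400,268), (400,314), (401,355). I'll refine these and move to the cup.

```bash
cat > holes.py <<'E'
from h import *
st=env.get_state(); im=cv2.imread('raw_w2.png'); g=cv2.cvtColor(im,cv2.COLOR_BGR2GRAY).astype(float)
P=[]
for n,(u,v) in dict(h13=(399,220),h16=(400,268),h19=(400.5,314),h22=(401,355)).items():
    u/=1.5625;v/=1.5625;x0,y0=int(u)-13,int(v)-13;w=g[y0:y0+27,x0:x0+27]
    m=(w<.72*np.median(w)).astype(np.uint8); nl,l,s,c=cv2.connectedComponentsWithStats(m); i=1+np.argmax(s[1:,4])
    bx,by=s[i,0]+s[i,2]/2-.5+x0,s[i,1]+s[i,3]/2-.5+y0
    p=onz('wrist',bx,by,.058,st);P.append(p);print(n,s[i],c[i]+[x0,y0],p.round(4))
P=np.array(P);print(np.degrees(np.arctan2(*(P[0]-P[-1])[1::-1])),np.linalg.norm(np.diff(P,axis=0),axis=1))
E
python3 holes.py
```

```text
h13 [  7   9  13  12 102] [255.1372549  142.07843137] [ 0.5838 -0.1436  0.058 ]
h16 [  6   9  14  12 131] [255.51145038 172.87022901] [ 0.5819 -0.1798  0.058 ]
h19 [  6   8  15  13 143] [255.46153846 200.77622378] [ 0.58   -0.2155  0.058 ]
h22 [  6   7  15  13 142] [255.36619718 226.73943662] [ 0.5776 -0.2503  0.058 ]
86.64868497170978 [0.03628619 0.03576423 0.03486136]
```

Emit:
servo_tool([
  {"grip":0,"x":34.5,"y":-14,"z":0,"roll":0},
  {"grip":0,"x":34.5,"y":-14,"z":0,"roll":0},
  {"grip":0,"x":34.5,"y":-14,"z":0,"roll":0},
  {"grip":0,"x":34.5,"y":-14,"z":0,"roll":0},
  {"grip":0,"x":34.5,"y":-14,"z":0,"roll":0},
])

```text
clock: 1.87
tcp_pos: [0.5262, -0.0027, 0.2342]
orientation: [-0.0, 0.731, 0.682, -0.0]
wrist_force: [0.2, 0.7, -0.8]
finger_gap: 0.0851
grip_force: 0.0
```

Emit:
servo_tool([
  {"grip":0,"x":34.5,"y":-14,"z":0,"roll":0},
  {"grip":0,"x":34.5,"y":-14,"z":0,"roll":0},
  {"grip":0,"x":34.5,"y":-14,"z":0,"roll":0},
  {"grip":0,"x":34.5,"y":-14,"z":0,"roll":0},
  {"grip":0,"x":0,"y":0,"z":0,"roll":0},
])

```text
clock: 2.28
tcp_pos: [0.478, 0.1422, 0.2345]
orientation: [-0.001, 0.729, 0.685, 0.0]
wrist_force: [-1.1, 0.1, -0.7]
finger_gap: 0.0853
grip_force: 0.0
```

Emit:
servo_tool([
  {"grip":0.3,"x":0,"y":0,"z":0,"roll":0},
  {"grip":0.3,"x":0,"y":0,"z":0,"roll":0},
])

```text
clock: 2.45
tcp_pos: [0.481, 0.1378, 0.2344]
orientation: [0.0, 0.73, 0.683, -0.0]
wrist_force: [0.5, -1.0, -0.2]
finger_gap: 0.0639
grip_force: 0.0
```

```bash
python3 - <<'E'
from h import *
plan((.4815,.140,.14),None,3)
snap('wrist','w3')
E
```

```text
pos [0.481  0.1378 0.2344] th 86.18 tilt [ 3.e-04 -7.e-04 -1.e+00] d [  0.5   2.2 -94.4] roll 0 clock 2.45
{'x': np.float64(0.8), 'y': np.float64(0.1), 'z': np.float64(31.5), 'roll': 0.0}
{'x': np.float64(0.8), 'y': np.float64(0.1), 'z': np.float64(31.5), 'roll': 0.0}
{'x': np.float64(0.8), 'y': np.float64(0.1), 'z': np.float64(31.5), 'roll': 0.0}
```

View pics/w3.png

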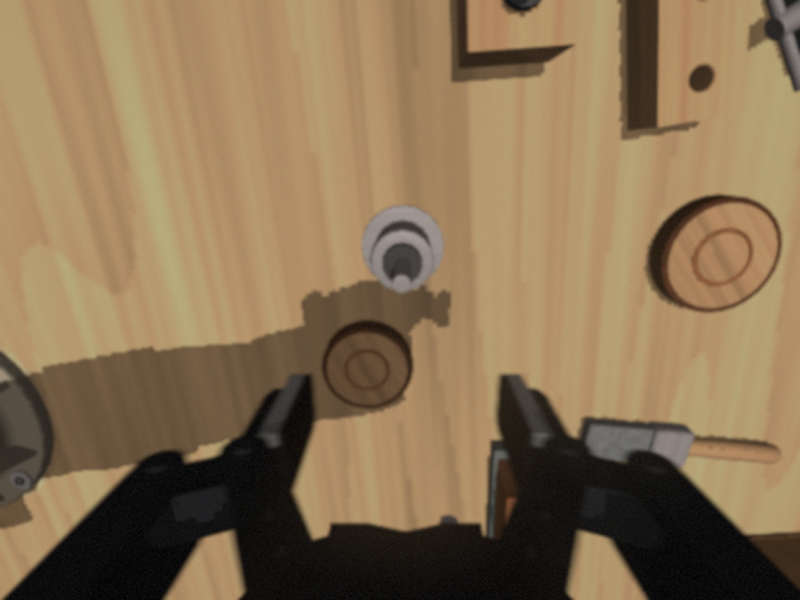

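Shank top is at (401,283), with the foot disk centred at (402,246).

```bash
python3 - <<'E'
from h import *
for i in range(2):
    st=env.get_state();print(st['tcp_pos'],st['orientation'],abs(st['qvel']).max())
k=1.5625
print('shank',onz('wrist',401/k,283/k,.118,st),'foot',onz('wrist',402.5/k,247/k,.004,st))
E
```

```text
[0.48127881 0.13737557 0.23429033] [ 2.73518211e-04  7.30629311e-01  6.82774279e-01 -1.35456914e-04] 0.013284796610301684
[0.48127881 0.13737557 0.23429033] [ 2.73518211e-04  7.30629311e-01  6.82774279e-01 -1.35456914e-04] 0.013284796610301684
shank [0.47941785 0.14271301 0.118     ] foot [0.47969524 0.14203487 0.004     ]
```

Emit:
servo_tool([
  {"grip":0.3,"x":4.6,"y":-1.8,"z":20,"roll":0},
  {"grip":0.3,"x":0,"y":0,"z":40,"roll":0},
  {"grip":0.3,"x":0,"y":0,"z":40,"roll":0},
  {"grip":0.3,"x":0,"y":0,"z":40,"roll":0},
  {"grip":0.3,"x":0,"y":0,"z":15,"roll":0},
])

```text
clock: 2.92
tcp_pos: [0.4767, 0.141, 0.0742]
orientation: [-0.002, 0.731, 0.682, -0.003]
wrist_force: [-0.5, -0.0, 0.1]
finger_gap: 0.0595
grip_force: 0.0
```

Emit:
servo_tool([
  {"grip":0.3,"x":0,"y":0,"z":0,"roll":0},
  {"grip":0.3,"x":0,"y":0,"z":0,"roll":0},
])

```text
clock: 3.08
tcp_pos: [0.4794, 0.1419, 0.0787]
orientation: [-0.001, 0.731, 0.682, -0.001]
wrist_force: [-0.6, 0.3, -0.0]
finger_gap: 0.0594
grip_force: 0.0
```

```bash
python3 - <<'E'
from h import *
plan((.48,.142,.078),86.5,1)
snap('wrist','w4')
E
```

```text
pos [0.4794 0.1419 0.0787] th 86.08 tilt [-2.3e-03 -6.0e-04 -1.0e+00] d [ 0.6  0.1 -0.7] roll -0.42 clock 3.0833
{'x': np.float64(0.2), 'y': np.float64(0.5), 'z': np.float64(0.7), 'roll': np.float64(-0.42)}
```

View pics/w4.png

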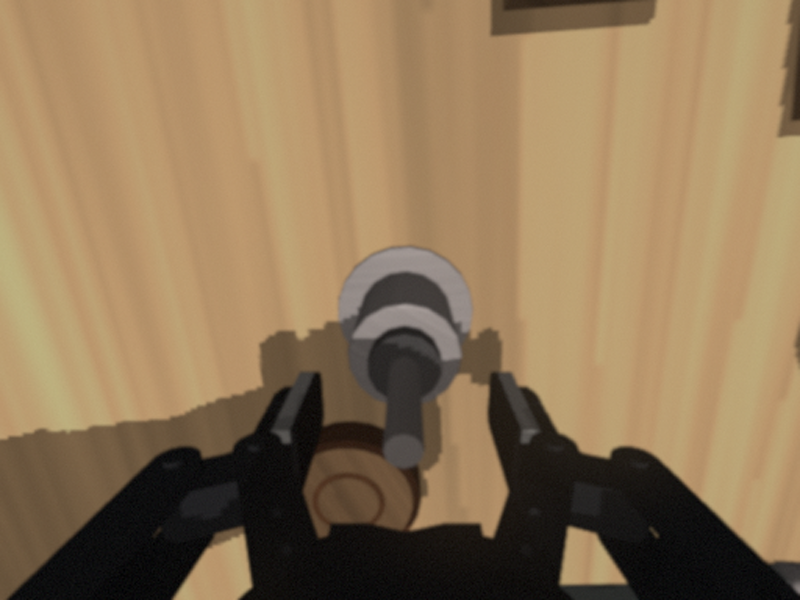

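The fingers straddle the shank evenly (shank top at (403,451), collar at (405,362)), so I'll close.

Emit:
servo_tool([
  {"grip":1,"x":0,"y":0.3,"z":0,"roll":-0.4},
  {"grip":1,"x":0,"y":0,"z":0,"roll":0},
  {"grip":1,"x":0,"y":0,"z":0,"roll":0},
  {"grip":1,"x":0,"y":0,"z":0,"roll":0},
  {"grip":1,"x":0,"y":0,"z":0,"roll":0},
], grip_force=60)

```text
clock: 3.55
tcp_pos: [0.4802, 0.1437, 0.0802]
orientation: [0.0, 0.727, 0.686, 0.0]
wrist_force: [-1.8, -0.2, 6.3]
finger_gap: 0.0106
grip_force: 58.3
```

Emit:
servo_tool([
  {"grip":1,"x":0,"y":0,"z":0,"roll":0},
  {"grip":1,"x":0,"y":0,"z":0,"roll":0},
  {"grip":1,"x":0,"y":0,"z":0,"roll":0},
])

```text
clock: 3.8
tcp_pos: [0.4802, 0.1437, 0.0802]
orientation: [0.0, 0.727, 0.686, 0.0]
wrist_force: [-2.0, -1.0, 5.8]
finger_gap: 0.0105
grip_force: 58.3
```

```bash
python3 - <<'E'
from h import *
st=env.get_state();k=1.5625
print(onz('wrist',403/k,451/k,.118,st),onz('wrist',405/k,362/k,.068,st)); plan((.48,.142,.15),86.6,3)
E
```

```text
[0.47981163 0.14377576 0.118     ] [0.48061704 0.14689279 0.068     ]
pos [0.4802 0.1437 0.0802] th 86.67 tilt [ 1.e-03 -1.e-04 -1.e+00] d [-0.2 -1.7 69.8] roll 0.07 clock 3.8
{'x': np.float64(-0.6), 'y': np.float64(-0.0), 'z': np.float64(-23.3), 'roll': np.float64(0.02)}
{'x': np.float64(-0.6), 'y': np.float64(-0.0), 'z': np.float64(-23.3), 'roll': np.float64(0.02)}
{'x': np.float64(-0.6), 'y': np.float64(-0.0), 'z': np.float64(-23.3), 'roll': np.float64(0.02)}
```

Emit:
servo_tool([
  {"grip":1,"x":0,"y":0,"z":-10,"roll":0},
  {"grip":1,"x":0,"y":0,"z":-20,"roll":0},
  {"grip":1,"x":0,"y":0,"z":-25,"roll":0},
  {"grip":1,"x":0,"y":0,"z":-25,"roll":0},
  {"grip":1,"x":0,"y":0,"z":0,"roll":0},
])

```text
clock: 4.22
tcp_pos: [0.4829, 0.1441, 0.1645]
orientation: [0.002, 0.727, 0.686, 0.003]
wrist_force: [1.8, 0.2, -1.3]
finger_gap: 0.0103
grip_force: 58.9
```

Emit:
servo_tool([
  {"grip":1,"x":0,"y":0,"z":0,"roll":0},
  {"grip":1,"x":0,"y":0,"z":0,"roll":0},
])

```text
clock: 4.38
tcp_pos: [0.4796, 0.1435, 0.1589]
orientation: [-0.0, 0.727, 0.686, -0.0]
wrist_force: [-0.3, -0.7, -2.4]
finger_gap: 0.0103
grip_force: 58.9
```

```bash
python3 - <<'E'
from h import *
a=env.read_camera('side');b=env.read_camera('scene');w=env.read_camera('wrist')
f=lambda im,x,y,s=90:cv2.resize(im[y-s//2:y+s//2,x-s//2:x+s//2,::-1],(390,390),interpolation=cv2.INTER_CUBIC)
ww=cv2.resize(w[:,:,::-1],(390,292))
cv2.imwrite('raw_lw.png',w[:,:,::-1])
top=np.hstack([f(a,238,225),f(b,306,140)]);cv2.imwrite('pics/l1.png',top); print(env.get_state()['wrist_force'],env.get_state()['finger_gap']); plan((.584,-.1436,.155),86.65)
E
```

```text
[ 0.14364514 -0.22310172 -1.47130618] 0.010246006954103293
pos [0.4789 0.1434 0.158 ] th 86.65 tilt [-2.6e-03 -4.0e-04 -1.0e+00] d [ 105.1 -287.    -3. ] roll 0.0 clock 4.5333
{'x': np.float64(-35.0), 'y': np.float64(15.2), 'z': np.float64(0.4), 'roll': np.float64(0.0)}
{'x': np.float64(-35.0), 'y': np.float64(15.2), 'z': np.float64(0.4), 'roll': np.float64(0.0)}
{'x': np.float64(-35.0), 'y': np.float64(15.2), 'z': np.float64(0.4), 'roll': np.float64(0.0)}
{'x': np.float64(-35.0), 'y': np.float64(15.2), 'z': np.float64(0.4), 'roll': np.float64(0.0)}
{'x': np.float64(-35.0), 'y': np.float64(15.2), 'z': np.float64(0.4), 'roll': np.float64(0.0)}
{'x': np.float64(-35.0), 'y': np.float64(15.2), 'z': np.float64(0.4), 'roll': np.float64(0.0)}
{'x': np.float64(-35.0), 'y': np.float64(15.2), 'z': np.float64(0.4), 'roll': np.float64(0.0)}
{'x': np.float64(-35.0), 'y': np.float64(15.2), 'z': np.float64(0.4), 'roll': np.float64(0.0)}
```

View pics/l1.png

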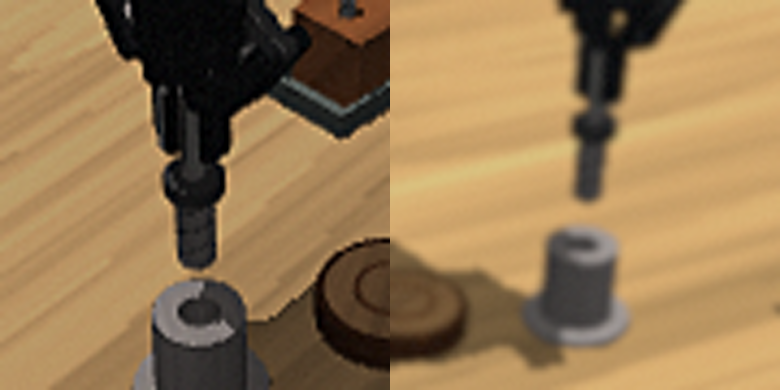

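Body-to-collar width is about 0.6 (36/62 px), so this is the 19 mm bit and it goes in the third hole from the big... i.e. the 19 mm hole near (0.58,-0.215). I'll travel there at height.

Emit:
servo_tool([
  {"grip":1,"x":-20,"y":7,"z":-6,"roll":0},
  {"grip":1,"x":-37,"y":12.7,"z":-6,"roll":0},
  {"grip":1,"x":-37,"y":12.7,"z":0,"roll":0},
  {"grip":1,"x":-37,"y":12.7,"z":0,"roll":0},
  {"grip":1,"x":-37,"y":12.7,"z":0,"roll":0},
])

```text
clock: 4.95
tcp_pos: [0.5275, -0.029, 0.1704]
orientation: [-0.001, 0.727, 0.686, -0.0]
wrist_force: [0.5, 0.2, -2.2]
finger_gap: 0.0104
grip_force: 58.8
```

Emit:
servo_tool([
  {"grip":1,"x":-37,"y":12.7,"z":0,"roll":0},
  {"grip":1,"x":-37,"y":12.7,"z":0,"roll":0},
  {"grip":1,"x":-37,"y":12.7,"z":0,"roll":0},
  {"grip":1,"x":-37,"y":12.7,"z":0,"roll":0},
  {"grip":1,"x":-36,"y":13,"z":0,"roll":0},
])

```text
clock: 5.37
tcp_pos: [0.5803, -0.2168, 0.1699]
orientation: [-0.001, 0.728, 0.686, -0.0]
wrist_force: [1.3, 0.5, -1.2]
finger_gap: 0.0106
grip_force: 58.8
```

Emit:
servo_tool([
  {"grip":1,"x":0,"y":0,"z":12,"roll":0},
  {"grip":1,"x":0,"y":0,"z":15,"roll":0},
  {"grip":1,"x":0,"y":0,"z":0,"roll":0},
  {"grip":1,"x":0,"y":0,"z":0,"roll":0},
  {"grip":1,"x":0,"y":0,"z":0,"roll":0},
])

```text
clock: 5.78
tcp_pos: [0.5805, -0.2145, 0.1441]
orientation: [-0.0, 0.727, 0.686, -0.0]
wrist_force: [0.3, -0.1, -1.0]
finger_gap: 0.0105
grip_force: 58.8
```

```bash
python3 - <<'E'
from h import *
print('end at lift',tri(ray('side',238.5,240.9),ray('scene',306.5,140.2)),'collar',tri(ray('side',237.8,222.2),ray('scene',308.1,124.5)))
print(env.get_state()['wrist_force'],env.get_state()['finger_gap'])
plan((.582,-.2148,.128),86.65,1)
snap('wrist','w5')
a=env.read_camera('side');b=env.read_camera('scene')
cv2.imwrite('raw_a5.png',a[:,:,::-1]);cv2.imwrite('raw_b5.png',b[:,:,::-1])
E
```

```text
end at lift [0.47884777 0.14444892 0.09023622] collar [0.48152472 0.14233799 0.13937398]
[ 0.26260568 -0.10307157 -0.97033448] 0.010453944805407577
pos [ 0.5805 -0.2145  0.1441] th 86.68 tilt [-9.e-04  5.e-04 -1.e+00] d [  1.5  -0.3 -16.1] roll 0.03 clock 5.7833
{'x': np.float64(-0.2), 'y': np.float64(1.5), 'z': np.float64(16.1), 'roll': np.float64(0.03)}
```

View pics/w5.png

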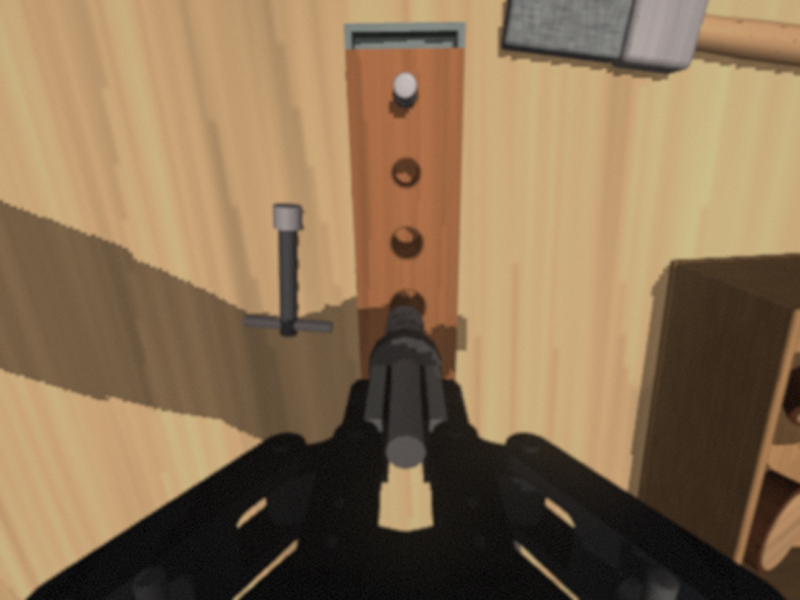

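```bash
python3 - <<'E'
from h import *
st=env.get_state();k=1.5625;q=st['orientation'];Rw=R.from_quat([q[1],q[2],q[3],q[0]]).as_matrix()
T=lambda p:((Rw.T@(p-st['tcp_pos']))*1e3).round(1)
for n,u,v,z in [('h13',405.5,172,.058),('h16',406.5,242,.058),('h19 +yedge',408,289,.058),('end +y edge',404.5,307,.077),('shank top',406,452,.182),('bar L',354,200,.058),('bar R',462,200,.058)]:
    print(n,T(onz('wrist',u/k,v/k,z,st)))
im=cv2.imread('raw_w5.png');cv2.imwrite('pics/w5c.png',cv2.resize(im[90:250,200:320],(600,800)[::1],interpolation=cv2.INTER_CUBIC)[:600])
E
```

```text
h13 [72.3  0.5 87.2]
h16 [36.4  1.  87.3]
h19 +yedge [10.2  1.9 87.3]
end +y edge [ 6.4 -0.  68.3]
shank top [ -1.1   0.5 -36.7]
bar L [ 58.4 -26.1  87.2]
bar R [58.4 29.7 87.3]
```

View pics/w5c.png

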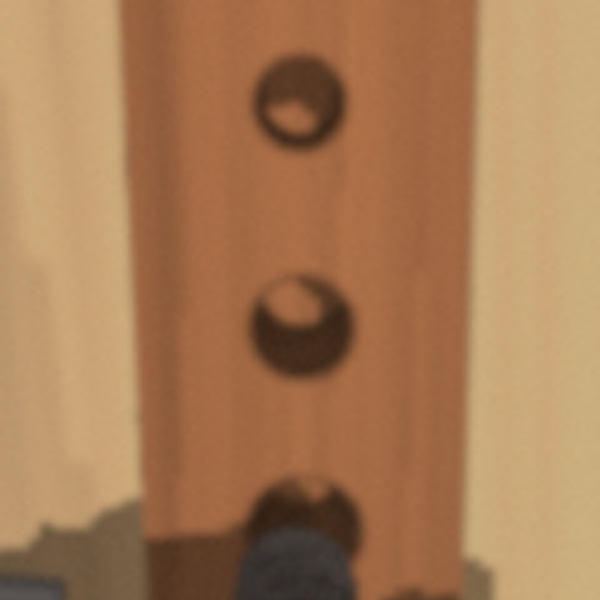

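Both views agree: the 16 mm hole is 1 mm off in tool y, and the 19 mm hole is about +1.5 mm in tool y and +1.5 mm in tool x from the bit. I'll centre it and lower gently.

Emit:
servo_tool([
  {"grip":1,"x":1.6,"y":1.5,"z":8,"roll":0},
  {"grip":1,"x":0,"y":0,"z":6,"roll":0},
  {"grip":1,"x":0,"y":0,"z":2,"roll":0},
  {"grip":1,"x":0,"y":0,"z":0,"roll":0},
])

```text
clock: 6.27
tcp_pos: [0.5817, -0.2129, 0.1271]
orientation: [-0.001, 0.727, 0.686, -0.0]
wrist_force: [0.4, 0.2, -0.8]
finger_gap: 0.0108
grip_force: 58.8
```

Emit:
servo_tool([
  {"grip":1,"x":0,"y":0,"z":1,"roll":0},
  {"grip":1,"x":0,"y":0,"z":1,"roll":0},
  {"grip":1,"x":0,"y":0,"z":1,"roll":0},
  {"grip":1,"x":0,"y":0,"z":0,"roll":0},
])

```text
clock: 6.6
tcp_pos: [0.5824, -0.2135, 0.1252]
orientation: [0.0, 0.728, 0.686, -0.0]
wrist_force: [0.7, -0.3, -0.3]
finger_gap: 0.0103
grip_force: 58.8
```

Emit:
servo_tool([
  {"grip":1,"x":0,"y":0,"z":1,"roll":0},
  {"grip":1,"x":0,"y":0,"z":1,"roll":0},
  {"grip":1,"x":0,"y":0,"z":0,"roll":0},
  {"grip":1,"x":0,"y":0,"z":0,"roll":0},
])

```text
clock: 6.93
tcp_pos: [0.5823, -0.2135, 0.1233]
orientation: [-0.0, 0.728, 0.686, -0.0]
wrist_force: [0.1, -0.5, -1.1]
finger_gap: 0.0103
grip_force: 58.8
```

Emit:
servo_tool([
  {"grip":1,"x":0,"y":0,"z":1,"roll":0},
  {"grip":1,"x":0,"y":0,"z":1,"roll":0},
  {"grip":1,"x":0,"y":0,"z":0,"roll":0},
  {"grip":1,"x":0,"y":0,"z":0,"roll":0},
])

```text
clock: 7.27
tcp_pos: [0.5823, -0.2134, 0.1212]
orientation: [-0.0, 0.727, 0.686, -0.0]
wrist_force: [-0.4, -0.0, -1.9]
finger_gap: 0.0106
grip_force: 58.8
```

Emit:
servo_tool([
  {"grip":1,"x":0,"y":0,"z":1,"roll":0},
  {"grip":1,"x":0,"y":0,"z":1,"roll":0},
  {"grip":1,"x":0,"y":0,"z":1,"roll":0},
  {"grip":1,"x":0,"y":0,"z":1,"roll":0},
  {"grip":1,"x":0,"y":0,"z":0,"roll":0},
])

```text
clock: 7.68
tcp_pos: [0.5823, -0.2134, 0.117]
orientation: [-0.0, 0.727, 0.686, -0.0]
wrist_force: [0.2, -0.1, -2.4]
finger_gap: 0.0105
grip_force: 58.9
```

It has dropped in freely. I'll keep lowering in modest steps while watching the force.

Emit:
servo_tool([
  {"grip":1,"x":0,"y":0,"z":2,"roll":0},
  {"grip":1,"x":0,"y":0,"z":3,"roll":0},
  {"grip":1,"x":0,"y":0,"z":3,"roll":0},
  {"grip":1,"x":0,"y":0,"z":2,"roll":0},
  {"grip":1,"x":0,"y":0,"z":0,"roll":0},
])

```text
clock: 8.1
tcp_pos: [0.5822, -0.2133, 0.1065]
orientation: [-0.0, 0.727, 0.686, -0.0]
wrist_force: [-0.0, 0.0, -1.8]
finger_gap: 0.0103
grip_force: 58.9
```

Emit:
servo_tool([
  {"grip":1,"x":0,"y":0,"z":3,"roll":0},
  {"grip":1,"x":0,"y":0,"z":4,"roll":0},
  {"grip":1,"x":0,"y":0,"z":4,"roll":0},
  {"grip":1,"x":0,"y":0,"z":3,"roll":0},
  {"grip":1,"x":0,"y":0,"z":0,"roll":0},
])

```text
clock: 8.52
tcp_pos: [0.5821, -0.2133, 0.0923]
orientation: [-0.0, 0.727, 0.686, -0.0]
wrist_force: [-0.6, 0.3, -1.0]
finger_gap: 0.0105
grip_force: 59.0
```

Emit:
servo_tool([
  {"grip":1,"x":0,"y":0,"z":3,"roll":0},
  {"grip":1,"x":0,"y":0,"z":3,"roll":0},
  {"grip":1,"x":0,"y":0,"z":2,"roll":0},
  {"grip":1,"x":0,"y":0,"z":1,"roll":0},
  {"grip":1,"x":0,"y":0,"z":0,"roll":0},
])

```text
clock: 8.93
tcp_pos: [0.5823, -0.2134, 0.0839]
orientation: [-0.0, 0.727, 0.686, -0.0]
wrist_force: [-0.4, -0.5, -1.9]
finger_gap: 0.0102
grip_force: 59.1
```

Emit:
servo_tool([
  {"grip":1,"x":0,"y":0,"z":1,"roll":0},
  {"grip":1,"x":0,"y":0,"z":0.5,"roll":0},
  {"grip":1,"x":0,"y":0,"z":0,"roll":0},
])

```text
clock: 9.18
tcp_pos: [0.5823, -0.2135, 0.0828]
orientation: [-0.0, 0.728, 0.686, -0.0]
wrist_force: [-1.6, 0.9, -1.3]
finger_gap: 0.0103
grip_force: 59.1
```

Emit:
servo_tool([
  {"grip":1,"x":0,"y":0,"z":0.8,"roll":0},
  {"grip":1,"x":0,"y":0,"z":0.8,"roll":0},
  {"grip":1,"x":0,"y":0,"z":0,"roll":0},
])

```text
clock: 9.43
tcp_pos: [0.5823, -0.2135, 0.0811]
orientation: [0.0, 0.727, 0.686, -0.0]
wrist_force: [-1.9, -0.1, -0.5]
finger_gap: 0.0104
grip_force: 59.1
```

Emit:
servo_tool([
  {"grip":1,"x":0,"y":0,"z":0.5,"roll":0},
  {"grip":1,"x":0,"y":0,"z":0.3,"roll":0},
  {"grip":1,"x":0,"y":0,"z":0,"roll":0},
])

```text
clock: 9.68
tcp_pos: [0.5823, -0.2135, 0.0804]
orientation: [-0.0, 0.727, 0.686, -0.0]
wrist_force: [-1.5, -0.4, -1.3]
finger_gap: 0.0103
grip_force: 59.1
```

Emit:
servo_tool([
  {"grip":1,"x":0,"y":0,"z":0.5,"roll":0},
  {"grip":1,"x":0,"y":0,"z":0.5,"roll":0},
  {"grip":1,"x":0,"y":0,"z":0,"roll":0},
])

```text
clock: 9.93
tcp_pos: [0.5824, -0.2135, 0.0803]
orientation: [0.0, 0.727, 0.686, -0.0]
wrist_force: [-4.9, 1.4, 4.9]
finger_gap: 0.0104
grip_force: 59.5
```

The collar seated at z = 0.0803, the same as in the cup, with about 5 N. I'll release and back straight up.

Emit:
servo_tool([
  {"grip":0.6,"x":0,"y":0,"z":0,"roll":0},
  {"grip":0.5,"x":0,"y":0,"z":0,"roll":0},
  {"grip":0.4,"x":0,"y":0,"z":0,"roll":0},
  {"grip":0.4,"x":0,"y":0,"z":0,"roll":0},
  {"grip":0.4,"x":0,"y":0,"z":0,"roll":0},
])

```text
clock: 10.35
tcp_pos: [0.5827, -0.2136, 0.0794]
orientation: [0.0, 0.727, 0.686, 0.0]
wrist_force: [-0.7, 0.2, 0.1]
finger_gap: 0.0509
grip_force: 0.0
```

Emit:
servo_tool([
  {"grip":0.4,"x":0,"y":0,"z":-10,"roll":0},
  {"grip":0.4,"x":0,"y":0,"z":-25,"roll":0},
  {"grip":0.4,"x":0,"y":0,"z":-35,"roll":0},
  {"grip":0.4,"x":0,"y":0,"z":-40,"roll":0},
  {"grip":0.4,"x":0,"y":0,"z":0,"roll":0},
])

```text
clock: 10.77
tcp_pos: [0.586, -0.2153, 0.1988]
orientation: [0.006, 0.727, 0.686, 0.002]
wrist_force: [1.5, -1.2, 1.5]
finger_gap: 0.0514
grip_force: 0.0
```

Emit:
servo_tool([
  {"grip":0.4,"x":-20,"y":0,"z":0,"roll":0},
  {"grip":0.4,"x":-20,"y":0,"z":0,"roll":0},
  {"grip":0.4,"x":0,"y":0,"z":0,"roll":0},
  {"grip":0.4,"x":0,"y":0,"z":0,"roll":0},
])

```text
clock: 11.1
tcp_pos: [0.58, -0.2542, 0.1898]
orientation: [0.0, 0.728, 0.686, 0.0]
wrist_force: [-1.3, 0.4, -0.2]
finger_gap: 0.0512
grip_force: 0.0
```

```bash
python3 - <<'E'
from h import *
st=env.get_state(); w=env.read_camera('wrist');a=env.read_camera('side')
print(st['tcp_pos'],st['clock'],st['wrist_force'])
f=cv2.resize(w[:,:,::-1],(440,330)); s=cv2.resize(a[140:230,230:350,::-1],(360,270),interpolation=cv2.INTER_CUBIC)
s=cv2.copyMakeBorder(s,0,60,0,0,cv2.BORDER_CONSTANT); cv2.imwrite('pics/f1.png',np.hstack([f,s]))
E
```

```text
[ 0.58004482 -0.25422165  0.18984038] 11.1 [-1.31986895  0.42137098 -0.24768105]
```

View pics/f1.png

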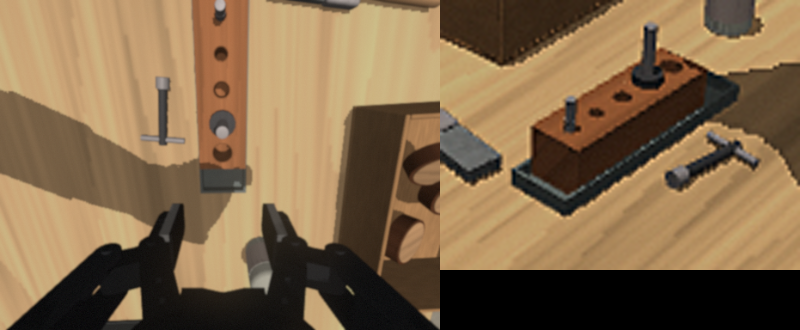

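The bit stands upright in the fourth hole from the 10 mm end. Its collar is flat on the bar, and the 22 mm hole beside it is still empty. The robot is clear.

```bash
python3 -c "
from workcell import env
print(env.hand_in())"
```

```text
the job is handed in; nothing more can be done
None
```

The bit in the cup was the 19 mm one; it now stands upright in the 19 mm hole with its collar flat on the bar, nothing else was moved, and the job was handed in at about 11 s.

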